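# Clear the brush and close the laundry-care box

## Task

The long brush standing in the wooden laundry-care box sticks out and stops the lid from closing. Pull it out and stand it, bristle end down, in the tall empty jar on the counter without dropping it in, then lower the lid gently until the box is fully shut. Leave the squat stain stick in its well in the box, keep the jar standing, and do not disturb the other things on the counter.

Things in the scene. Friction and masses are not known exactly. Their poses are not given: they have to be found in the camera images.
- carebox: Wooden box fixed to the counter, on its left or right: 150 (its x) by 220 (y) by 95 mm high, walls and floor 8 mm. Origin: centre of underside, z up. Front is -x (towards the robot, yaw within 0.35 rad); lid hinged on top of the +x wall. Inside, two round wells 41 mm wide in a block whose top is 53 mm up, at x -34, y -50 and +50 mm: one holds the brush, one the stain stick. Pegs lie behind.
- lid (a joint): Lid angle, rad: 0 fully shut on the rim, grows as it opens, 1.57 upright, starts 1.35 to 1.75, stop at 1.9. Stiff friction hinge: the lid stays where it is left; pushing it shut takes 0.26 N m (upright) falling to 0.1 N m (flat), 1 to 3 N at 110 mm from the hinge. The open lid's plain outer face looks away from the robot: it can be pushed from behind, then from above.
- lid_hinge (a point): On the hinge axis at mid width, 95.5 mm above the counter, 75 mm from the box centre along the box's +x, at the lid's underside. Turns with the lid: y along the axis (the box's y), -x along the board to its front edge, z out of the outer face, which is at z = +10 mm.
- lid_tab (a point): Finger tab on the lid, its centre on the outer face, 157 mm from the hinge axis. The lid is a flat wooden board 150 mm from hinge to front edge, 220 mm wide, 10 mm thick, 0.22 kg; the tab, 60 mm wide, stands out 15 mm more in the middle of the front edge. Axes as lid_hinge.
- brush: Long round brush: dark stiff bristle head 32 mm wide and 40 mm long at the bottom, metal collar 22 mm wide up to 52 mm, wooden handle 16 mm wide up to 190 mm with a 20 mm ball end; 200 mm in all, about 70 g. Origin: centre of the flat bottom of the head, z along the handle. Starts upright in a well, bottom 8 mm above the counter, handle above the rim.
- brush_top (a point): Top end of the brush handle, 200 mm from its bottom.
- stick: Squat white stain stick with a grey cap, 28 mm diameter, 62 mm high, standing in the other well, wholly below the rim of the box; it stays there. Origin at the centre of its underside.
- jar: Tall empty straight-sided white ceramic jar, 92 mm outer diameter, 115 mm high, walls 5 mm, inside 82 mm wide, inner floor 8 mm above its underside, about 0.6 kg, loose. Origin at the centre of its underside, z up. Stands on the other side of the counter from the box.
- detergent: White bottle of detergent, 68 mm diameter, 190 mm high, loose, to be left alone. Origin at the centre of its underside.
- tub: Low grey screw-top tub, 84 mm diameter, 75 mm high, loose, to be left alone. Origin at the centre of its underside.
- dish: Low white bowl, 100 mm diameter, 40 mm high, loose, to be left alone. Origin at the centre of its underside.
There are look-alikes about, which are no part of the job. There is more than one size of the brush; the job needs the middle-sized. What is shaped like the jar but black or yellow is not meant.

How it is judged:
On the way, in this order (a step that is already met when the one before it is completed fails the run):
1. the brush is pulled up clear of the box (z of brush in the frame of carebox above 0.1 m), for 0.1 s.
2. the brush stands head down in the jar and is let go, the lid still open (horizontal distance between brush and jar below 0.04 m and z of brush in the frame of jar below 0.03 m and angle between brush's own z axis and vertical below 0.7 rad and contact force between the fingers and brush below 0.1 N and linear speed of brush below 0.1 m/s and value of joint lid above 0.6 rad), for 0.2 s.
At the end, for the whole second after the job is handed in: Lid shut to within 0.04 rad (6 mm at its front edge); brush at rest, head down in the jar (foot within 40 mm of the jar axis and 30 mm of its underside, leaning under 0.7 rad); jar upright (0.1 rad) and at rest; stain stick still upright in its well (value of joint lid below 0.04 rad and horizontal distance between brush and jar below 0.04 m and z of brush in the frame of jar below 0.03 m and angle between brush's own z axis and vertical below 0.7 rad and linear speed of each of brush, jar below 0.05 m/s and angle between jar's own z axis and vertical below 0.1 rad and z of stick in the frame of carebox below 0.03 m and angle between stick's own z axis and vertical below 0.3 rad); the robot touches nothing.
It fails at once if the lid is slammed (nearly shut and still closing faster than 1.5 rad/s) (value of joint lid below 0.3 rad and velocity of joint lid below -1.5 rad/s).
It fails at once if the brush is dropped (falling free faster than 0.8 m/s, a drop of over 30 mm) (contact force between the fingers and brush below 0.1 N and linear speed of brush above 0.8 m/s).
It fails at once if the jar is tipped by more than 0.4 rad (angle between jar's own z axis and vertical above 0.4 rad).
It fails at once if the stain stick is moved out of its well (distance of stick from where it was at the start of the episode above 0.03 m).
It fails at once if the detergent bottle, tub or bowl is pushed more than 30 mm or tipped (distance of any of detergent, tub, dish from where it was at the start of the episode above 0.03 m or angle between any of detergent, tub, dish's own z axis and vertical above 0.3 rad).
It also fails if it takes over 59 s, if anything falls off the work surface, if the arm or the gripper's body presses on something with over 40 N, if the wrist force passes 120 N, or if a joint passes its speed limit or range.

## Robot

A 6-joint arm with a two-finger parallel gripper is mounted at the origin on the work surface. World frame = base frame: x ahead of the robot, y to its left, z up, the work surface at z = 0. Lengths are in m, angles in rad, forces in N, time in s.
With the tool pointing down it reaches from about 0.25 to 0.775 m from the base axis. Payload 4 kg.
Tool frame: the origin (TCP) lies at the very end of the fingers, on their centre line; the grasp point (between the pads) lies 19 mm behind it; z points along the fingers, y is the line along which they close (so a half turn about z gives the same grasp; the last joint's range is limited). The gripper opens to 94 mm and grips with 3 to 60 N. Pads are 16 mm wide; open, the fingers measure 119 mm over their backs; the gripper's body (75 mm by 177 mm) begins 78 mm behind the grasp point.
Start: joints at [-1.318, 0.087, 1.371, -0, 1.684, -0.103], TCP at [0.192, -0.516, 0.18] pointing down, gripper open.
Joint ranges: [-3.1, 3.1], [-0.76, 2.03], [0.27, 2.55], [-1.08, 4.22], [0.17, 2.65], [-2.57, 2.57]. Speed limits (rad/s): [2.79, 2.79, 3.14, 3.14, 3.14, 3.14].

## Interface

Orientations are given as [roll, pitch, yaw] about the fixed x, y, z axes, in that order (R = Rz(yaw) Ry(pitch) Rx(roll)).
In Python, from bench import robot, vision gives the robot as it stands.
- The arm moves only by the shell command python3 -m crank 'ROWS'. ROWS is JSON, a list of rows, each a list of 3 entries, a list of its own where there are three numbers: the closure, from 0 (fully open) to 1 (shut), then the shift along the tool's x, y, z in m, then the turn, a rotation vector about the tool's x, y, z in degrees. A call has 1 to 8 rows; each row shifts and turns the commanded pose from where the row before left it, along the tool's axes as they then stand; what a row does not reach is not made up. A row lasts 1/10 s, in which the tool goes at most 50 mm and 8.59 degrees, less where a joint would pass 70% of its speed; a pose out of reach is approached as far as the arm can. A call with a gripper value outside its range is refused whole. The fingers move at their own pace and stop on an object; the grip force is fixed at half the most. Time passes only in rows, so rows that do not move let the fingers close. It gives the time, the measured TCP pose, the force, the opening and the grip force at its end, in the units of the state.
- robot.get_obs(): the state, without advancing time (a new reading comes with each control period).
- vision.snapshot(name): name is "scene" or "top" or "wrist"; returns a dict with "color" (420x560x3 uint8, red, green, blue), "z_map" (420x560 float32, m along the optical axis (not along the pixel's ray), 0 where there is no reading), "fx", "fy", "cx", "cy" (pixels), "dist" ([k1, k2, p1, p2, k3] as OpenCV has them; the pictures are not rectified), "R" (3x3) and "t" (3): a world point X has camera coordinates R X + t. Camera axes: x right, y down, z forward; pixel columns grow to the right and rows downward; lengths in m; the calibration is good to about 2 mm. A picture is of the moment at which its call begins.
- robot.close_job(): hands the job in; it is judged then, once.
The state is a dict: "time": time; "joint_positions": joint angles; "qvel": joint speeds; "joint_torque": joint torques, N m; "tool_pos": TCP position; "ee_rot": TCP orientation; "wrist_force": force on the tool from outside, world axes, zero at the start; "wrist_torque": the same for the moment, N m; "width": finger opening in m; "finger_force": force on a finger pad.
Only numpy, scipy, OpenCV 4.12 (cv2) and the standard library are available. Lean on these libraries where they do the work, as an engineer would, in place of code of your own. Each camera call takes 0.05 s, during which the arm holds its last target. There are 200 camera calls.

## Working session

There is one attempt and no reset: what is moved stays moved. The work goes in short steps, Python scripts to look and compute and a shell command to move; the robot and the scene stay as the last step left them, time stands still between calls to the robot, and variables do not carry over. Pictures are saved under pics/ and viewed, at most 10 in all, crops included, and the job is handed in when it is done.

```bash
ls; mkdir -p pics; python3 - <<'E'
from bench import robot, vision
import cv2,numpy as np
for n in("scene","top"):
    s=vision.snapshot(n); cv2.imwrite(f"pics/{n}0.png",s["color"][:,:,::-1]); np.savez(f"{n}0.npz",**s)
    print(n,s["fx"],s["cx"],s["cy"],s["dist"],s["R"],s["t"])
o=robot.get_obs();print(o)
E
```

```text
pics
scene 405.8227552697957 276.57997333197443 214.6402603580906 [0.00410906 0.         0.         0.         0.        ] [[-0.85960702  0.51068754  0.0165531 ]
 [ 0.35492386  0.62009812 -0.69964804]
 [-0.36756608 -0.59554727 -0.71429589]] [ 0.44071608 -0.09232435  1.41229074]
top 405.8952618902346 275.313716046674 209.575840123292 [0.03552028 0.         0.         0.         0.        ] [[ 0.05872745 -0.99826542  0.00415295]
 [-0.97764775 -0.05835483 -0.20198907]
 [ 0.20188104  0.00780218 -0.97937897]] [-0.02332789  0.54919009  1.26604856]
{'time': 0.1, 'joint_positions': array([-1.31810310e+00,  8.78742787e-02,  1.37208114e+00, -4.54043279e-05,
        1.68355855e+00, -1.03082729e-01]), 'qvel': array([-0.00022034, -0.00020126, -0.00337449, -0.00090174,  0.00033044,
        0.00091657]), 'joint_torque': array([ 1.75293644e-03, -3.41251230e+01, -3.03302228e+01,  7.17891078e-02,
        3.03757098e-02, -9.32046078e-05]), 'tool_pos': array([ 0.19143154, -0.51505067,  0.17913612]), 'ee_rot': array([-3.13967689e+00, -1.52817456e-04,  3.55770742e-01]), 'wrist_force': array([-0.06882987,  0.26666634, -0.33408295]), 'wrist_torque': array([-0.0276772 ,  0.03233728, -0.00013768]), 'finger_force': 0.0, 'width': 0.09407185212100096}
```

View pics/scene0.png

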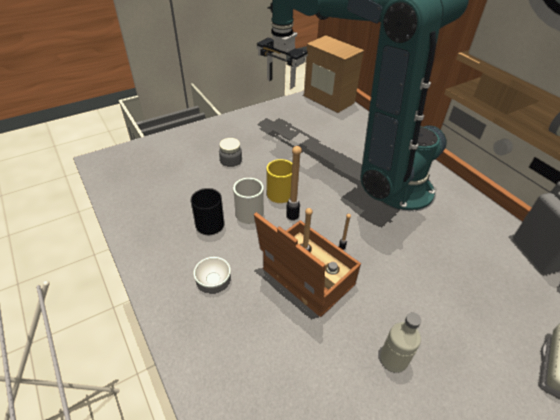

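View pics/top0.png

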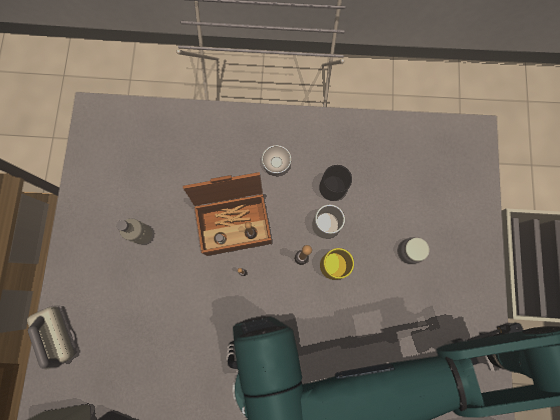

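The scene view shows three brushes: one in the box at (307,235), a big one on the counter at (296,180) and a small one at (345,230). In the top view they are at about (250,232), (304,253) and (240,271). There are three jars in the top view: white (329,220), yellow (338,264) and black (336,182). The detergent is at (130,230), the tub at (414,250) and the dish at (277,159). I choose the brush in the box and the white jar, and check both in a crop.

```bash
cat > h.py <<'E'
import cv2,numpy as np
def ray(s,uv):
    K=np.array([[s["fx"],0,s["cx"]],[0,s["fy"],s["cy"]],[0,0,1.]])
    p=cv2.undistortPoints(np.float64(uv).reshape(-1,1,2),K,np.float64(s["dist"])).reshape(-1,2)
    d=np.c_[p,np.ones(len(p))]@s["R"]; return -s["R"].T@s["t"],d   # d scaled to unit optical depth
def plane(s,uv,z):
    c,d=ray(s,uv); return c+d*((z-c[2])/d[:,2])[:,None]
def two(s1,a,s2,b):
    c1,d1=ray(s1,[a]);c2,d2=ray(s2,[b]);d1,d2=d1[0],d2[0]
    k=np.linalg.lstsq(np.c_[d1,-d2],c2-c1,rcond=None)[0]
    p,q=c1+k[0]*d1,c2+k[1]*d2; return (p+q)/2,np.linalg.norm(p-q)
def cloud(s):
    h,w=s["z_map"].shape; v,u=np.mgrid[:h,:w]; c,d=ray(s,np.c_[u.ravel(),v.ravel()])
    return (c+d*s["z_map"].ravel()[:,None]).reshape(h,w,3)
E
python3 - <<'E'
from h import *
T=dict(np.load("top0.npz"));S=dict(np.load("scene0.npz"))
a=cv2.resize(T["color"][150:290,180:360],None,fx=4.4,fy=4.4,interpolation=cv2.INTER_CUBIC)
b=cv2.resize(S["color"][140:320,225:375],None,fx=3.42,fy=3.42,interpolation=cv2.INTER_CUBIC)
cv2.imwrite("pics/c1.png",a[:600,:800,::-1]);cv2.imwrite("pics/c2.png",b[:600,:800,::-1])
P=cloud(T);print((T["z_map"]==0).mean())
for n,(u,v) in dict(dish=(277,159),black=(336,182),white=(329,220),yellow=(338,264),big=(304,253),small=(240,271),det=(130,230),tub=(414,250),brush=(250,232)).items():
    q=P[v-3:v+4,u-3:u+4].reshape(-1,3);print(n,q[q[:,2].argmax()].round(3),np.median(q,0).round(3))
E
```

```text
0.004068877551020408
dish [0.739 0.021 0.015] [0.739 0.014 0.007]
black [ 0.676 -0.181  0.015] [ 0.668 -0.192  0.009]
white [ 0.543 -0.168  0.017] [ 0.534 -0.172  0.01 ]
yellow [ 0.389 -0.209  0.013] [ 0.389 -0.207  0.009]
big [ 0.4   -0.078  0.273] [ 0.396 -0.078  0.233]
small [0.344 0.101 0.146] [0.344 0.105 0.055]
det [0.447 0.435 0.179] [0.443 0.436 0.147]
tub [ 0.451 -0.424  0.081] [ 0.443 -0.432  0.076]
brush [0.463 0.085 0.172] [0.464 0.082 0.075]
```

View pics/c1.png

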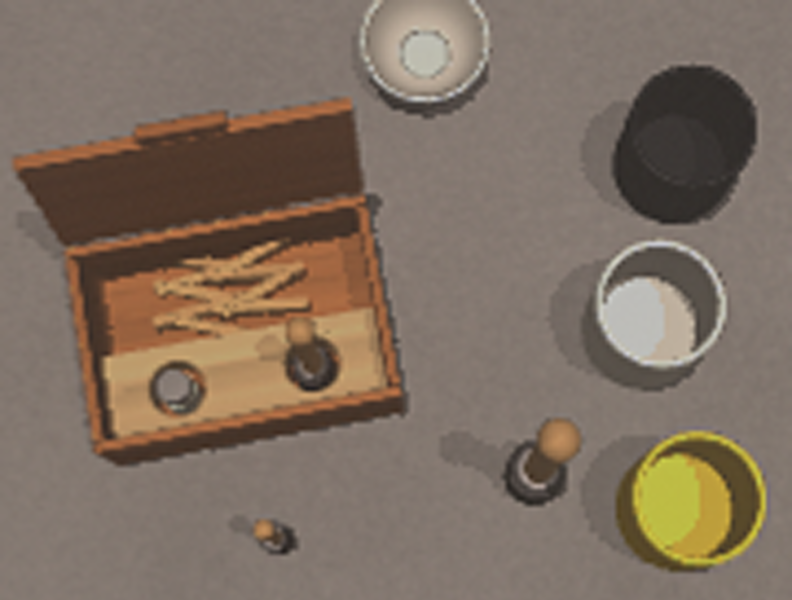

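View pics/c2.png

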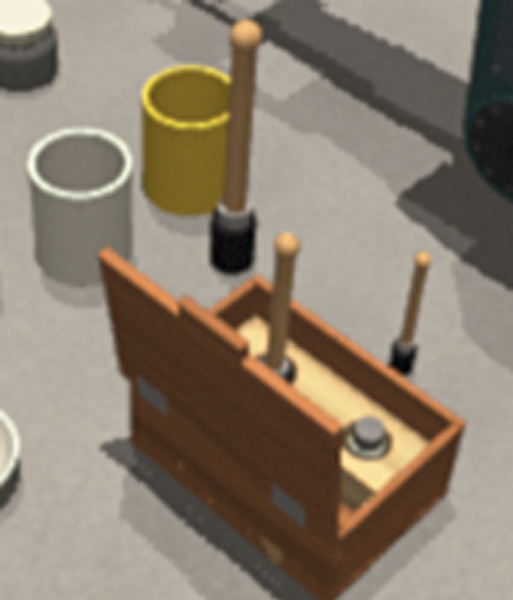

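The crops confirm it. The box brush's ball is at top-view pixel (248,226) and scene pixel (309,211). The white jar's rim centre is at (330,219) in the top view and (248,188) in the scene view. The stick is at c1 (177,387), and the lid is open to about upright.

```bash
python3 - <<'E'
from h import *
T=dict(np.load("top0.npz"));S=dict(np.load("scene0.npz"))
c1=lambda u,v:(180+(u+.5)/4.4-.5,150+(v+.5)/4.4-.5)
c2=lambda u,v:(225+(u+.5)/3.42-.5,140+(v+.5)/3.42-.5)
print("brush",two(T,c1(300,331),S,c2(287,243)))
print("big",two(T,c1(559,440),S,c2(246,35)))
print("jar",two(T,c1(661,304),S,c2(80,163)), plane(T,[c1(661,304)],.115))
r=plane(T,[c1(370,201),c1(402,397),c1(98,448),c1(66,252)],.095);print("rim BR FR FL BL",r[:,:2].round(3).tolist(),r.mean(0))
w=plane(T,[c1(177,387),c1(311,361)],.053);print("wells",w)
print("lid top BL,BR,tab",cloud(T)[[190,175],[186,257]].round(3))
P=cloud(T)
# lid plane fit from inner face
m=np.zeros(P.shape[:2],np.uint8);cv2.fillPoly(m,[np.array([c1(45,175),c1(340,125),c1(350,185),c1(80,230)]).astype(int)],1)
q=P[m>0];q=q[q[:,2]>.1];n=np.linalg.svd(q-q.mean(0),full_matrices=False)[2][2];print("lid",n,q.mean(0),q[:,2].max())
hl=plane(T,[c1(15,160),c1(350,102),c1(185,125)],.245);print(hl)
E
```

```text
brush (array([0.47094064, 0.08470077, 0.19662947]), np.float64(0.00043771129310891856))
big (array([ 0.40328139, -0.0833197 ,  0.25655713]), np.float64(0.0001155370029008944))
jar (array([ 0.52003963, -0.16228424,  0.10753174]), np.float64(0.000276833153549519)) [[ 0.51872562 -0.16140285  0.115     ]]
rim BR FR FL BL [[0.586, 0.048], [0.445, 0.017], [0.396, 0.227], [0.535, 0.264]] [0.49049473 0.13906953 0.095     ]
wells [[0.44789283 0.18184864 0.053     ]
 [0.47279142 0.08554766 0.053     ]]
lid top BL,BR,tab [[0.556 0.265 0.228]
 [0.608 0.065 0.243]]
lid [-0.95550978 -0.21626339 -0.20057719] [0.5745997  0.15901899 0.18316354] 1.3509686101285958
[[0.56276277 0.27032623 0.245     ]
 [0.61417265 0.05963802 0.245     ]
 [0.59244909 0.16425946 0.245     ]]
```

```bash
python3 -m crank '[[0,[0,0,-0.047],[0,0,7.3]],[0,[0,0,-0.047],[0,0,0]],[0,[0,0,-0.047],[0,0,0]],[0,[0.029,-0.037,0],[0,0,0]],[0,[0.029,-0.037,0],[0,0,0]],[0,[0.029,-0.037,0],[0,0,0]],[0,[0.029,-0.037,0],[0,0,0]],[0,[0.029,-0.037,0],[0,0,0]]]'
python3 -m crank '[[0,[0.029,-0.037,0],[0,0,0]],[0,[0.029,-0.037,0],[0,0,0]],[0,[0.029,-0.037,0],[0,0,0]],[0,[0.029,-0.037,0],[0,0,0]],[0,[0.029,-0.037,0],[0,0,0]],[0,[0.029,-0.037,0],[0,0,0]],[0,[0,0,0],[0,0,0]]]'
```

```text
time: 0.9
tool_pos: [0.2912, -0.3007, 0.3207]
ee_rot: [-3.141, 0.0, 0.228]
wrist_force: [0.1, -0.3, -1.1]
width: 0.0938
finger_force: 0.0
time: 1.6
tool_pos: [0.4111, -0.042, 0.3203]
ee_rot: [-3.139, 0.001, 0.238]
wrist_force: [0.2, -0.6, 1.1]
width: 0.0939
finger_force: 0.0
```

```bash
python3 -m crank '[[0,[0.029,-0.037,0],[0,0,0]],[0,[0.029,-0.037,0],[0,0,0]],[0,[0.029,-0.037,0],[0,0,0]],[0,[0,0,0],[0,0,0]],[0,[0,0,0],[0,0,0]]]'
python3 - <<'E'
from h import *
from bench import robot,vision
W=vision.snapshot("wrist");np.savez("w1.npz",**W);cv2.imwrite("pics/w1.png",W["color"][:,:,::-1])
P=cloud(W)
o=robot.get_obs();print(o["tool_pos"],o["ee_rot"])
z=P[...,2];d=np.hypot(P[...,0]-.472,P[...,1]-.085)
m=(W["z_map"]>0)&(d<.03)&(z>.13)&(z<.215)
for a in np.arange(.13,.215,.015):
    q=P[m&(z>a)&(z<=a+.015)]
    if len(q):print(a.round(3),len(q),q.mean(0).round(4),q.min(0).round(4),q.max(0).round(4))
v,u=np.nonzero(m); 
if len(u):print(u.min(),u.max(),v.min(),v.max())
E
```

```text
time: 2.1
tool_pos: [0.4696, 0.0805, 0.3203]
ee_rot: [3.141, 0.002, 0.229]
wrist_force: [-0.6, -0.3, 0.4]
width: 0.0938
finger_force: 0.0
[0.46949621 0.0798265  0.32081401] [3.14085134e+00 1.32564420e-03 2.27586254e-01]
0.13 25 [0.4771 0.0864 0.1377] [0.4727 0.0785 0.1303] [0.479  0.0935 0.1448]
0.145 26 [0.4772 0.0867 0.1529] [0.4732 0.0788 0.1468] [0.4791 0.0933 0.1591]
0.16 32 [0.4772 0.0869 0.1679] [0.4718 0.0789 0.1604] [0.479  0.0936 0.1749]
0.175 17 [0.4779 0.0869 0.1799] [0.4749 0.0807 0.1758] [0.479  0.0927 0.1844]
0.19 172 [0.4728 0.0859 0.2023] [0.4619 0.0758 0.1951] [0.4809 0.0954 0.205 ]
0.205 104 [0.4714 0.0857 0.2064] [0.4648 0.0801 0.205 ] [0.4781 0.0919 0.2089]
264 282 184 210
```

View pics/w1.png

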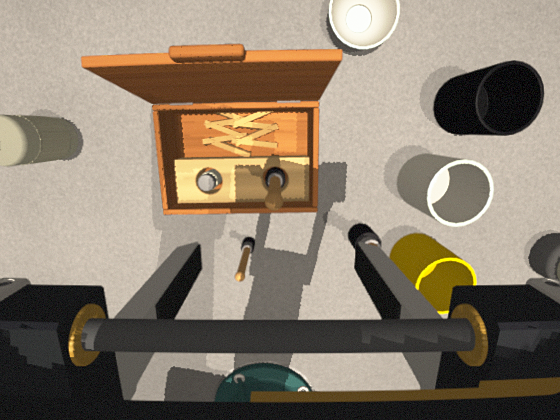

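Wrist view: the brush ball is at (273,195), the stick at (208,181) stands clear, and the white jar's rim is at about (461,192). The depth reading puts the ball at (0.4715, 0.0857) with its top at 0.209.

```bash
python3 -c "
import numpy as np;W=np.load('w1.npz');print(-W['R'].T@W['t'])"
python3 -m crank '[[0,[0.003,-0.005,0.03],[0,0,0]],[0,[0,0,0.04],[0,0,0]],[0,[0,0,0.04],[0,0,0]],[0,[0,0,0.035],[0,0,0]],[0,[0,0,0.02],[0,0,0]],[0,[0,0,0],[0,0,0]]]'
```

```text
[0.54233233 0.09714661 0.52389667]
time: 2.75
tool_pos: [0.4688, 0.0842, 0.1527]
ee_rot: [-3.141, 0.007, 0.225]
wrist_force: [0.4, -0.1, -0.5]
width: 0.0939
finger_force: 0.0
```

Next I close on the handle, with the shut value at 1 and a fixed force.

```bash
python3 -m crank '[[1,[0.002,0,0],[0,0,0]],[1,[0,0,0],[0,0,0]],[1,[0,0,0],[0,0,0]],[1,[0,0,0],[0,0,0]],[1,[0,0,0],[0,0,0]],[1,[0,0,0],[0,0,0]],[1,[0,0,0],[0,0,0]]]'
```

```text
time: 3.45
tool_pos: [0.4735, 0.087, 0.1562]
ee_rot: [3.141, 0.0, 0.229]
wrist_force: [0.1, -0.2, -0.4]
width: 0.0416
finger_force: 0.0
```

```bash
python3 -m crank '[[1,[0,0,0],[0,0,0]],[1,[0,0,0],[0,0,0]],[1,[0,0,0],[0,0,0]],[1,[0,0,0],[0,0,0]],[1,[0,0,0],[0,0,0]],[1,[0,0,0],[0,0,0]]]'
```

```text
time: 4.05
tool_pos: [0.4735, 0.0869, 0.1561]
ee_rot: [3.142, 0.0, 0.228]
wrist_force: [0.6, -0.1, -0.1]
width: 0.0183
finger_force: 30.0
```

```bash
python3 -m crank '[[1,[0,0,-0.015],[0,0,0]],[1,[0,0,-0.025],[0,0,0]],[1,[0,0,-0.03],[0,0,0]],[1,[0,0,-0.03],[0,0,0]],[1,[0,0,-0.03],[0,0,0]],[1,[0,0,-0.02],[0,0,0]],[1,[0,0,0],[0,0,0]],[1,[0,0,0],[0,0,0]]]'
python3 - <<'E'
from h import *
from bench import robot,vision
n=0
o=robot.get_obs();print(o["tool_pos"],o["ee_rot"],o["width"],o["finger_force"],o["wrist_force"])
s=vision.snapshot("scene");np.savez("s2.npz",**s)
t=vision.snapshot("top");np.savez("t2.npz",**t)
a=cv2.resize(s["color"][100:320,200:400],None,fx=2,fy=2);b=cv2.resize(t["color"][130:350,180:380],None,fx=2,fy=2)
cv2.imwrite("pics/l.png",np.hstack([a,b])[:,:,::-1])
E
```

```text
time: 4.85
tool_pos: [0.4736, 0.0869, 0.3064]
ee_rot: [3.141, -0.001, 0.228]
wrist_force: [0.3, -0.6, -1.5]
width: 0.0185
finger_force: 30.0
[0.47360705 0.08691123 0.30642449] [ 3.14136865e+00 -7.86563882e-04  2.28378631e-01] 0.018511639463025958 29.999804198741913 [ 0.32322711 -0.61397962 -1.48722166]
```

View pics/l.png

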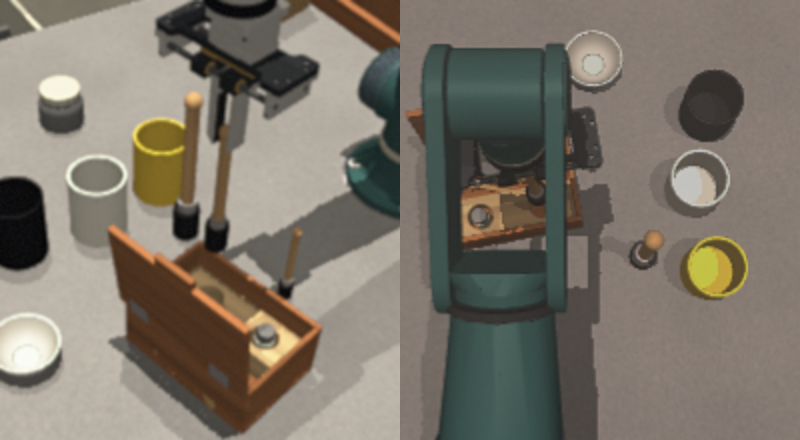

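The left half shows the brush held upright, head at about (216,235), clear of the box. The right half shows the jar rim and the stick at (480,215) undisturbed. I carry the brush to the jar.

```bash
python3 -m crank '[[1,[-0.001,0.020,0],[0,0,0]],[1,[-0.002,0.035,0],[0,0,0]],[1,[-0.002,0.045,0],[0,0,0]],[1,[-0.002,0.045,0],[0,0,0]],[1,[-0.002,0.045,0],[0,0,0]],[1,[-0.002,0.038,0],[0,0,0]],[1,[-0.001,0.025,0],[0,0,0]],[1,[0,0,0],[0,0,0]]]'
python3 - <<'E'
from h import *
from bench import robot,vision
w=vision.snapshot("wrist");o=robot.get_obs();print(o["tool_pos"],o["ee_rot"])
P=cloud(w);z=P[...,2];ok=(w["z_map"]>0)&(np.hypot(P[...,0]-.519,P[...,1]+.162)<.07)
q=P[ok&(z>.105)&(z<.12)];print("rim",len(q),q.min(0),q.max(0))
A=np.c_[2*q[:,:2],np.ones(len(q))];print(np.linalg.lstsq(A,(q[:,:2]**2).sum(1),rcond=None)[0])
q=P[ok&(z>.15)&(z<.2)];print("head",len(q),q.min(0),q.max(0))
E
```

```text
time: 5.75
tool_pos: [0.5185, -0.1651, 0.303]
ee_rot: [-3.139, 0.005, 0.224]
wrist_force: [-0.0, 0.6, -0.6]
width: 0.0186
finger_force: 30.0
[ 0.51843816 -0.16317797  0.30365052] [-3.13852825  0.00376508  0.22575955]
rim 852 [ 0.47469351 -0.20531181  0.1053699 ] [ 0.56602059 -0.11418177  0.11633843]
[ 0.5205794  -0.15967507 -0.29464493]
head 463 [ 0.50185155 -0.18186408  0.15503997] [ 0.53099107 -0.15027563  0.1996437 ]
```

```bash
python3 -m crank '[[1,[0.003,-0.002,0.01],[0,0,0]],[1,[0,0,0.03],[0,0,0]],[1,[0,0,0.035],[0,0,0]],[1,[0,0,0.035],[0,0,0]],[1,[0,0,0.02],[0,0,0]],[1,[0,0,0.010],[0,0,0]],[1,[0,0,0.005],[0,0,0]],[1,[0,0,0],[0,0,0]]]'
python3 -m crank '[[1,[0,0,0.002],[0,0,0]],[1,[0,0,0.002],[0,0,0]],[1,[0,0,0],[0,0,0]],[1,[0,0,0],[0,0,0]]]'
```

```text
time: 6.6
tool_pos: [0.5217, -0.1589, 0.1614]
ee_rot: [3.141, -0.0, 0.229]
wrist_force: [0.3, 0.6, -0.0]
width: 0.0182
finger_force: 30.0
time: 7.0
tool_pos: [0.5218, -0.1598, 0.1576]
ee_rot: [3.141, -0.001, 0.228]
wrist_force: [-0.1, 0.5, -1.4]
width: 0.0183
finger_force: 30.0
```

```bash
python3 -m crank '[[1,[0,0,0.002],[0,0,0]],[1,[0,0,0],[0,0,0]]]'
python3 -m crank '[[0.7,[0,0,0],[0,0,0]],[0.7,[0,0,0],[0,0,0]],[0.7,[0,0,0],[0,0,0]],[0.4,[0,0,0],[0,0,0]],[0.4,[0,0,0],[0,0,0]],[0.4,[0,0,0],[0,0,0]],[0.4,[0,0,0],[0,0,0]]]'
```

```text
time: 7.2
tool_pos: [0.5221, -0.16, 0.1561]
ee_rot: [3.14, -0.001, 0.228]
wrist_force: [-0.0, -0.2, 2.9]
width: 0.0182
finger_force: 30.0
time: 7.9
tool_pos: [0.5215, -0.1596, 0.1551]
ee_rot: [3.142, 0.0, 0.228]
wrist_force: [-0.4, 0.2, -0.6]
width: 0.055
finger_force: 0.0
```

```bash
python3 -m crank '[[0.4,[0,0,-0.015],[0,0,0]],[0.4,[0,0,-0.03],[0,0,0]],[0.4,[0,0,-0.04],[0,0,0]],[0.4,[0,0,-0.04],[0,0,0]],[0.4,[0,0,-0.035],[0,0,0]],[1,[0,0,0],[0,0,0]]]'
python3 - <<'E'
from h import *
from bench import robot,vision
o=robot.get_obs();print(o["tool_pos"])
s=vision.snapshot("scene");w=vision.snapshot("wrist")
P=cloud(w)
z=P[...,2];ok=(w["z_map"]>0)&(np.hypot(P[...,0]-.52,P[...,1]+.16)<.045)
for a in (.12,.14,.16,.18,.2):
    q=P[ok&(z>a)&(z<a+.015)];print(a,len(q),q.mean(0) if len(q) else 0)
a=cv2.resize(s["color"][100:320,200:400],None,fx=2,fy=2);b=cv2.resize(w["color"],(560,420))[:, :]
cv2.imwrite("pics/m.png",np.hstack([a[:420],b[:,:400]])[:,:,::-1])
E
```

```text
time: 8.5
tool_pos: [0.5233, -0.1603, 0.3234]
ee_rot: [3.134, -0.011, 0.228]
wrist_force: [0.8, 0.2, 0.2]
width: 0.0513
finger_force: 0.0
[ 0.52333696 -0.16034085  0.32336535]
0.12 26 [ 0.52550893 -0.15952394  0.12860768]
0.14 30 [ 0.52576623 -0.15925291  0.14746408]
0.16 33 [ 0.52605592 -0.15957812  0.16760314]
0.18 10 [ 0.52673226 -0.15993018  0.18429244]
0.2 244 [ 0.52059106 -0.16080015  0.20447893]
```

View pics/m.png

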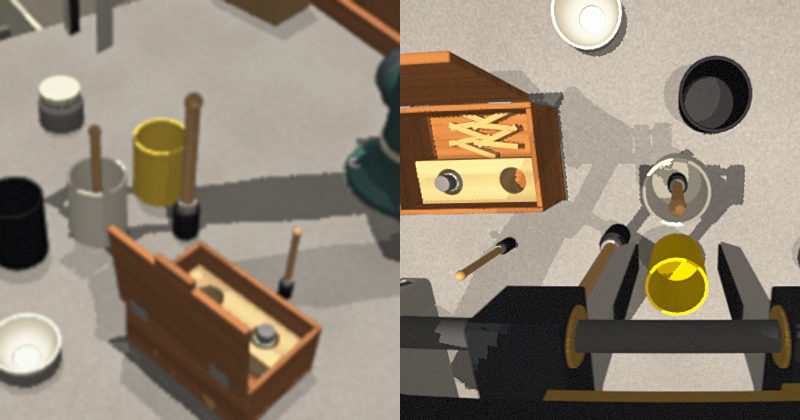

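The brush stands upright in the white jar: ball at (95,130) on the left half, brush centred in the jar rim at (677,190) on the right half. The stick is in its well and the lid is open. Now I move behind the lid with the fingers closed.

```bash
python3 -m crank '[[1,[0.017,-0.037,0],[0,0,0]],[1,[0.017,-0.037,0],[0,0,0]],[1,[0.017,-0.037,0],[0,0,0]],[1,[0.017,-0.037,0],[0,0,0]],[1,[0.017,-0.037,0],[0,0,0]],[1,[0.017,-0.037,0],[0,0,0]],[1,[0.017,-0.037,0],[0,0,0]],[1,[0.017,-0.037,0],[0,0,0]]]'
python3 -m crank '[[1,[0,0,0],[0,0,0]],[1,[0,0,0],[0,0,0]],[1,[0,0,0],[0,0,0]]]'
python3 - <<'E'
from bench import robot
import numpy as np
p=robot.get_obs()["tool_pos"];d=p[:2]-[.492,.140];c,s=np.cos(.229),np.sin(.229)
print(p,"box x,y",d@[c,s],d@[-s,c])
E
```

```text
time: 9.4
tool_pos: [0.5864, 0.161, 0.313]
ee_rot: [3.142, 0.004, 0.228]
wrist_force: [0.7, -0.9, -0.2]
width: 0.0006
finger_force: 0.0
time: 9.7
tool_pos: [0.5866, 0.1585, 0.3142]
ee_rot: [3.141, 0.002, 0.227]
wrist_force: [-0.6, 0.3, 0.1]
width: 0.0006
finger_force: 0.0
[0.58664814 0.15848056 0.31421873] box x,y 0.09637240208588528 -0.003487381684795319
```

```bash
python3 -m crank '[[1,[0,0,0.03],[0,0,0]],[1,[0,0,0.04],[0,0,0]],[1,[0,0,0.03],[0,0,0]],[1,[0,0,0.01],[0,0,0]],[1,[-0.008,0,0],[0,0,0]],[1,[-0.006,0,0],[0,0,0]],[1,[-0.005,0,0],[0,0,0]],[1,[-0.004,0,0],[0,0,0]]]'
python3 -m crank '[[1,[-0.004,0,0],[0,0,0]],[1,[-0.004,0,0],[0,0,0]],[1,[0,0,0],[0,0,0]]]'
python3 - <<'E'
from bench import robot,vision
from h import *
o=robot.get_obs();print(o["tool_pos"],o["wrist_force"])
th=np.arange(1.4,-.01,-.1);r=.11
x=.083-r*np.cos(th)+.01*np.sin(th);z=.0955+r*np.sin(th)+.01*np.cos(th)
X=.492+.974*x;print(np.c_[th,x,X+.227*0.0035,z].round(4));
E
```

```text
time: 10.5
tool_pos: [0.5719, 0.1538, 0.2198]
ee_rot: [3.14, -0.031, 0.226]
wrist_force: [2.7, -0.0, 31.1]
width: 0.0003
finger_force: 15.4
time: 10.8
tool_pos: [0.5632, 0.1516, 0.22]
ee_rot: [3.139, -0.029, 0.226]
wrist_force: [1.1, -0.5, 31.8]
width: 0.0002
finger_force: 15.9
[0.56315015 0.15162121 0.21998053] [ 1.1465661  -0.51208292 31.79347975]
[[ 1.4     0.0742  0.565   0.2056]
 [ 1.3     0.0632  0.5544  0.2042]
 [ 1.2     0.0525  0.5439  0.2016]
 [ 1.1     0.042   0.5337  0.1981]
 [ 1.      0.032   0.5239  0.1935]
 [ 0.9     0.0225  0.5147  0.1879]
 [ 0.8     0.0135  0.506   0.1814]
 [ 0.7     0.0053  0.498   0.174 ]
 [ 0.6    -0.0021  0.4907  0.1659]
 [ 0.5    -0.0087  0.4843  0.157 ]
 [ 0.4    -0.0144  0.4787  0.1475]
 [ 0.3    -0.0191  0.4742  0.1376]
 [ 0.2    -0.0228  0.4706  0.1272]
 [ 0.1    -0.0255  0.468   0.1164]
 [-0.     -0.027   0.4665  0.1055]]
```

There's an unexpected 31 N upward force, so I look before going on.

```bash
python3 - <<'E'
from bench import robot,vision
from h import *
s=vision.snapshot("scene");w=vision.snapshot("wrist");np.savez("s3.npz",**s);np.savez("w3.npz",**w)
a=cv2.resize(s["color"][120:330,220:420],None,fx=2,fy=2)
cv2.imwrite("pics/n.png",np.hstack([a[:420],w["color"][:,80:480]])[:,:,::-1])
T=dict(np.load("top0.npz"));P=cloud(T)
for v,u in ((195,215),(190,215),(185,215),(182,215),(180,225)):print(P[v,u].round(3))
E
```

```text
[0.563 0.193 0.156]
[0.569 0.188 0.195]
[0.576 0.184 0.228]
[0.58  0.182 0.245]
[0.586 0.154 0.25 ]
```

View pics/n.png

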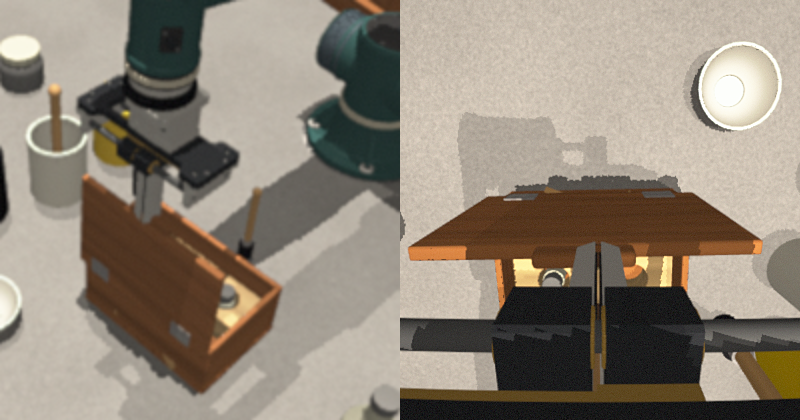

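The fingers sit on or behind the tab at about (597,245) in the wrist half. My lid fit had outliers, and the lid actually leaned back at about 1.73. I measure where the lid is now.

```bash
python3 - <<'E'
from h import *
w=dict(np.load("w3.npz"));P=cloud(w);c,s=np.cos(.229),np.sin(.229)
B=P.copy();B[...,0]=(P[...,0]-.492)*c+(P[...,1]-.14)*s;B[...,1]=-(P[...,0]-.492)*s+(P[...,1]-.14)*c
for u in (530,560,578,588,597,605,640,700):
    print(u,[(v,*(B[v,u-320]*1000).round().astype(int).tolist()) for v in range(195,290,7)])
E
```

```text
530 [(195, 86, 65, 104), (202, 84, 60, 130), (209, 83, 54, 157), (216, 82, 49, 179), (223, 81, 45, 199), (230, 80, 42, 215), (237, 80, 39, 231), (244, 79, 36, 243), (251, 75, 36, 245), (258, 71, 36, 245), (265, -12, 81, 52), (272, -22, 82, 52), (279, -32, 82, 51), (286, 103, 13, 349)]
560 [(195, 85, 34, 100), (202, 84, 30, 133), (209, 83, 28, 159), (216, 82, 25, 179), (223, 81, 23, 201), (230, 81, 21, 217), (237, 80, 19, 230), (244, 79, 18, 244), (251, 79, 17, 255), (258, 77, 16, 261), (265, 72, 16, 259), (272, -23, 43, 51), (279, -27, 42, 62), (286, 103, 5, 348)]
578 [(195, 86, 15, 101), (202, 84, 13, 134), (209, 83, 12, 159), (216, 82, 11, 182), (223, 82, 9, 202), (230, 81, 8, 219), (237, 80, 8, 231), (244, 79, 7, 244), (251, 81, 6, 261), (258, 80, 5, 269), (265, 80, 5, 278), (272, 80, 4, 287), (279, 80, 4, 294), (286, 102, 0, 348)]
588 [(195, 86, 5, 102), (202, 84, 4, 133), (209, 83, 3, 160), (216, 83, 3, 184), (223, 81, 2, 201), (230, 81, 2, 218), (237, 80, 1, 232), (244, 81, 1, 249), (251, 81, 0, 260), (258, 80, 0, 269), (265, 80, 0, 280), (272, 81, 0, 289), (279, 80, -1, 296), 
[... 499 characters left out ...]
258, 80, -9, 269), (265, 80, -9, 279), (272, 80, -8, 288), (279, 80, -8, 295), (286, 102, -7, 348)]
640 [(195, 86, -49, 108), (202, 85, -45, 138), (209, 84, -41, 164), (216, 82, -39, 183), (223, 82, -36, 205), (230, 81, -34, 220), (237, 81, -32, 235), (244, 80, -31, 245), (251, 75, -31, 245), (258, -3, -58, 53), (265, -13, -58, 53), (272, -42, -65, 7), (279, -45, -63, 25), (286, 102, -16, 348)]
700 [(195, 68, -146, -1), (202, 86, -99, 144), (209, 85, -91, 168), (216, 83, -85, 189), (223, 83, -79, 207), (230, 82, -74, 224), (237, 82, -69, 238), (244, 79, -67, 245), (251, 75, -68, 245), (258, -25, -153, -1), (265, -36, -154, -2), (272, -46, -155, -1), (279, -58, -156, -1), (286, -68, -156, 0)]
```

The lid is now at about 1.52 rad, with the fingers pressing on the tab. I lift off, move back past it and come down behind.

```bash
python3 -m crank '[[1,[0,0,-0.01],[0,0,0]],[1,[0,0,-0.02],[0,0,0]],[1,[0,0,-0.03],[0,0,0]],[1,[0,0,-0.04],[0,0,0]],[1,[0.02,0,0],[0,0,0]],[1,[0.025,0,0],[0,0,0]],[1,[0.01,0,0],[0,0,0]],[1,[0,0,0],[0,0,0]]]'
cat > m.py <<'E'
from bench import robot,vision
from h import *
o=robot.get_obs();p=o["tool_pos"];d=p[:2]-[.492,.140];c,s=np.cos(.229),np.sin(.229)
print(p.round(4),"box x,y",d@[c,s],d@[-s,c],o["wrist_force"].round(1))
w=vision.snapshot("wrist");P=cloud(w).reshape(-1,3)
x=(P[:,0]-.492)*c+(P[:,1]-.14)*s;y=-(P[:,0]-.492)*s+(P[:,1]-.14)*c;z=P[:,2]
m=(w["z_map"].ravel()>0)&(abs(y)>.035)&(abs(y)<.1)&(z>.093)&(x>-.09)&(x<.13)&(z<.28)
X=x[m]-.075;Z=z[m]-.0955;r=np.hypot(X,Z);k=(r>.08)&(r<.145);th=np.arctan2(Z[k],-X[k])
# outer face is 10 mm off the hinge plane
print("theta",np.median(th-np.arcsin(.01/r[k])),k.sum(),th.std())
E
python3 m.py
```

```text
time: 11.7
tool_pos: [0.6111, 0.1633, 0.3035]
ee_rot: [3.141, 0.003, 0.226]
wrist_force: [0.5, 0.0, -0.2]
width: 0.0003
finger_force: 0.0
[0.6111 0.1633 0.3035] box x,y 0.12125181297152789 -0.0043481395995849745 [ 0.5  0.  -0.2]
theta 1.5359676042332566 3281 0.03431628643040663
```

```bash
python3 -m crank '[[1,[0,0,0.03],[0,0,0]],[1,[0,0,0.04],[0,0,0]],[1,[0,0,0.03],[0,0,0]],[1,[-0.01,0,0],[0,0,0]],[1,[-0.01,0,0],[0,0,0]],[1,[-0.006,0,0],[0,0,0]],[1,[-0.006,0,0],[0,0,0]],[1,[-0.006,0,0],[0,0,0]]]'
python3 -m crank '[[1,[-0.006,0,0],[0,0,0]],[1,[-0.006,0,0],[0,0,0]],[1,[0,0,0],[0,0,0]]]'; python3 m.py
```

```text
time: 12.55
tool_pos: [0.5745, 0.1564, 0.2081]
ee_rot: [3.141, -0.007, 0.228]
wrist_force: [2.1, 0.7, 1.8]
width: 0.0005
finger_force: 1.0
time: 12.85
tool_pos: [0.5611, 0.1535, 0.2057]
ee_rot: [3.141, -0.0, 0.228]
wrist_force: [1.3, -0.7, 1.6]
width: 0.0002
finger_force: 0.3
[0.5611 0.1535 0.2057] box x,y 0.07035689170583942 -0.00254575654241636 [ 1.3 -0.7  1.6]
theta 1.399196130522003 9691 0.019459454684335655
```

```bash
python3 -m crank '[[1,[-0.007,0,0.0015],[0,0,0]],[1,[-0.0107,0,0.0026],[0,0,0]],[1,[-0.0105,0,0.0035],[0,0,0]],[1,[-0.010,0,0.0046],[0,0,0]],[1,[-0.0095,0,0.0056],[0,0,0]],[1,[-0.009,0,0.0065],[0,0,0]],[1,[-0.0082,0,0.0074],[0,0,0]],[1,[-0.0074,0,0.0081],[0,0,0]]]'; python3 m.py
```

```text
time: 13.7
tool_pos: [0.4903, 0.1371, 0.165]
ee_rot: [3.142, 0.001, 0.228]
wrist_force: [-0.2, -0.6, 1.8]
width: 0.0008
finger_force: 0.7
[0.4903 0.1371 0.165 ] box x,y -0.0023227715305306216 -0.0024857803863356865 [-0.2 -0.6  1.8]
theta 0.7525071511361263 18137 0.017732032525052614
```

```bash
python3 -m crank '[[1,[-0.0033,0,0.0045],[0,0,0]],[1,[-0.0033,0,0.0045],[0,0,0]],[1,[-0.0028,0,0.0047],[0,0,0]],[1,[-0.0028,0,0.0047],[0,0,0]],[1,[-0.0024,0,0.005],[0,0,0]],[1,[-0.0023,0,0.005],[0,0,0]],[1,[-0.0018,0,0.0052],[0,0,0]],[1,[-0.0018,0,0.0052],[0,0,0]]]'; python3 m.py
```

```text
time: 14.55
tool_pos: [0.471, 0.1326, 0.126]
ee_rot: [3.142, 0.0, 0.228]
wrist_force: [-0.5, 0.1, 1.4]
width: 0.0006
finger_force: 0.6
[0.471  0.1326 0.126 ] box x,y -0.02211213635976037 -0.002483091329378943 [-0.5  0.1  1.4]
theta 0.39576778506089527 19619 0.01669826984035241
```

```bash
python3 -m crank '[[1,[-0.0012,0,0.004],[0,0,0]],[1,[-0.0012,0,0.004],[0,0,0]],[1,[-0.0008,0,0.004],[0,0,0]],[1,[-0.0006,0,0.004],[0,0,0]],[1,[0,0,0.003],[0,0,0]],[1,[0,0,0.002],[0,0,0]],[1,[0,0,0.002],[0,0,0]],[1,[0,0,0],[0,0,0]]]'; python3 m.py
```

```text
time: 15.4
tool_pos: [0.4676, 0.1317, 0.1032]
ee_rot: [3.142, 0.0, 0.228]
wrist_force: [0.2, -0.5, 0.4]
width: 0.0005
finger_force: 0.1
[0.4676 0.1317 0.1032] box x,y -0.02567083765179496 -0.0025136080161352677 [ 0.2 -0.5  0.4]
theta 0.19602984467476492 18695 0.01602094384702124
```

```bash
python3 -m crank '[[1,[0,0,0.003],[0,0,0]],[1,[0,0,0.003],[0,0,0]],[1,[0,0,0.003],[0,0,0]],[1,[0,0,0],[0,0,0]]]'; python3 m.py; python3 - <<'E'
from h import *
from bench import vision
w=vision.snapshot("wrist");P=cloud(w);c,s=np.cos(.229),np.sin(.229)
B=P.copy();B[...,0]=(P[...,0]-.492)*c+(P[...,1]-.14)*s;B[...,1]=-(P[...,0]-.492)*s+(P[...,1]-.14)*c
for a in np.arange(-.1,.09,.02):
    k=(abs(B[...,0]-a)<.004)&(B[...,1]>.05)&(B[...,1]<.1)&(w["z_map"]>0)
    print(a.round(3),k.sum(),np.median(B[k][:,2]) if k.any() else 0)
cv2.imwrite("pics/q.png",w["color"][:,:,::-1])
E
```

```text
time: 15.85
tool_pos: [0.4674, 0.1316, 0.0939]
ee_rot: [3.141, 0.001, 0.228]
wrist_force: [-0.1, -0.2, 0.7]
width: 0.0009
finger_force: 0.0
[0.4674 0.1316 0.0939] box x,y -0.02587636297951832 -0.002543922080922788 [-0.1 -0.2  0.7]
theta 0.11378545394247404 19427 0.22328459129549677
-0.1 0 0
-0.08 0 0
-0.06 736 0.12096939790098415
-0.04 951 0.11860854394199233
-0.02 2027 0.21660932001888974
0.0 3804 0.23029109653898533
0.02 1091 0.11147834494134456
0.04 1132 0.1090712092830396
0.06 1186 0.1075526408684076
0.08 388 0.10011102731794508
```

View pics/q.png

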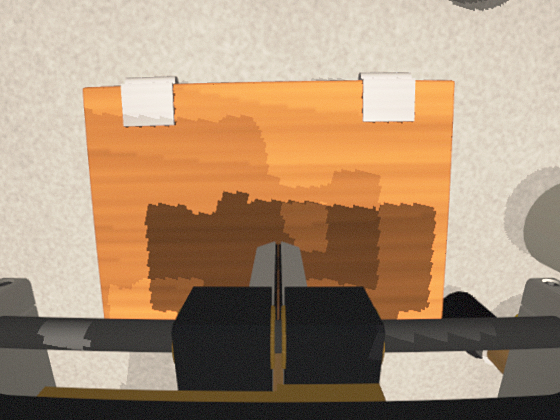

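The wrist picture shows the lid nearly flat (slope 0.11 rad) with the fingers on it at (278,245). I keep lowering gently.

```bash
python3 -m crank '[[1,[0,0,0.003],[0,0,0]],[1,[0,0,0.003],[0,0,0]],[1,[0,0,0.003],[0,0,0]],[1,[0,0,0.002],[0,0,0]],[1,[0,0,0.002],[0,0,0]],[1,[0,0,0.002],[0,0,0]],[1,[0,0,0],[0,0,0]]]'; cat > f.py <<'E'
from h import *
from bench import vision
w=vision.snapshot("wrist");P=cloud(w);c,s=np.cos(.229),np.sin(.229)
x=(P[...,0]-.492)*c+(P[...,1]-.14)*s;y=-(P[...,0]-.492)*s+(P[...,1]-.14)*c;z=P[...,2]
k=(w["z_map"]>0)&(x>-.065)&(x<.05)&(abs(y)>.05)&(abs(y)<.1)&(z<.135)&(z>.08)
print("theta",-np.polyfit(x[k],z[k],1)[0],k.sum(),np.median(z[k]))
E
python3 f.py
```

```text
time: 16.65
tool_pos: [0.4675, 0.1317, 0.0804]
ee_rot: [3.141, -0.0, 0.228]
wrist_force: [-2.4, -0.7, 4.9]
width: 0.0007
finger_force: 2.5
theta -0.001116764149462274 29183 0.10467558973783028
```

```bash
python3 -m crank '[[1,[0,0,0.002],[0,0,0]],[1,[0,0,0.002],[0,0,0]],[1,[0,0,0],[0,0,0]],[1,[0,0,-0.006],[0,0,0]],[1,[0,0,-0.02],[0,0,0]],[1,[0,0,-0.04],[0,0,0]],[1,[0,0,-0.04],[0,0,0]],[1,[0,0,-0.04],[0,0,0]]]'; python3 -m crank '[[1,[0,0,-0.04],[0,0,0]],[1,[0,0,0],[0,0,0]],[1,[0,0,0],[0,0,0]]]'; python3 f.py
python3 - <<'E'
from h import *
from bench import vision
s=vision.snapshot("scene");cv2.imwrite("pics/z.png",s["color"][:,:,::-1])
E
```

```text
time: 17.5
tool_pos: [0.4675, 0.1317, 0.2225]
ee_rot: [3.142, 0.0, 0.228]
wrist_force: [1.1, 0.4, 0.8]
width: 0.0005
finger_force: 0.0
time: 17.8
tool_pos: [0.4683, 0.1319, 0.2623]
ee_rot: [3.141, -0.003, 0.228]
wrist_force: [0.5, 0.3, -0.6]
width: 0.0001
finger_force: 0.0
theta 0.0005741093904193494 8458 0.10476745615841826
```

View pics/z.png

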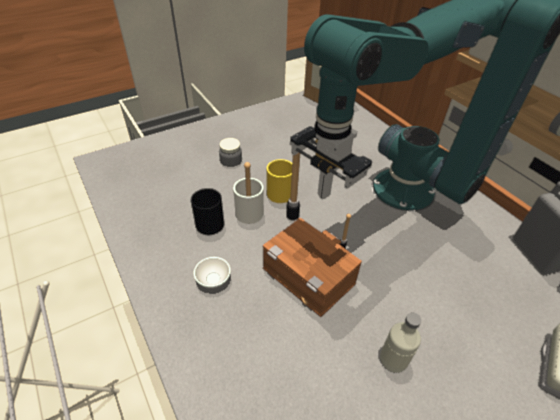

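The lid is shut at (312,262). The brush stands upright in the white jar at (248,185), nothing else has moved, and the arm is clear.

```bash
python3 -c "
from bench import robot;print(robot.close_job())"
```

```text
the job is handed in; nothing more can be done
None
```

I handed the job in at about 18 s: the brush stands head down in the white jar, the lid measures fully shut, and the stain stick was left in its well. On the first try at the lid I misjudged its angle and pressed on its tab with about 31 N, then backed off and closed it gently; the judge's verdict was not shown.

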